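# Grade amethyst points by size on the display board

## Robot

A 6-joint arm with a two-finger parallel gripper is mounted at the origin on the work surface. World frame = base frame: x ahead of the robot, y to its left, z up, the work surface at z = 0. Lengths are in m, angles in rad, forces in N, time in s.
With the tool pointing down it reaches from about 0.35 to 0.875 m from the base axis. Payload 15.5 kg.
Tool frame: the origin (TCP) lies midway between the tips of the shut fingers; the grasp point (between the pads) lies 19 mm behind it; z points along the fingers, y is the line along which they close (so a half turn about z gives the same grasp; the last joint's range is limited). The gripper opens to 85 mm and grips with 20 to 120 N. Pads are 22 mm wide; open, the fingers measure 114 mm over their backs; the gripper's body (76 mm by 85 mm) begins 54 mm behind the grasp point. The pads swing forward as they close: fully open they stand 13 mm farther back than shut.
Start: joints at [1.01, 0.494, 1.345, -0, 1.302, -0.096], TCP at [0.281, 0.558, 0.231] pointing down, gripper open.
Joint ranges: [-2.91, 2.91], [-0.82, 2.16], [0.22, 2.67], [-1.22, 4.37], [0.12, 2.79], [-3.08, 3.08]. Speed limits (rad/s): [1.89, 1.89, 2.57, 3.01, 3.01, 3.01].

## Interface

Orientations are given as a 3x3 rotation matrix whose columns are the frame's x, y, z axes.
In Python, from cell import * gives the robot as it stands.
- The arm moves only by the shell command python3 -m creep 'ROWS' [FORCE]. ROWS is JSON, a list of rows, each a list of 5 numbers: the shift along the tool's x, y, z in m, then the turn about the tool's z in rad, then the opening, from 0 (shut) to 1 (fully open). In form: [[tx, ty, tz, spin, hand], ...]. A call has 1 to 5 rows; each row shifts and turns the commanded pose from where the row before left it, along the tool's axes as they then stand; what a row does not reach is not made up. A row lasts 1/8 s, in which the tool goes at most 62.5 mm and 10.7 degrees, less where a joint would pass 70% of its speed; a pose out of reach is approached as far as the arm can. A call with a gripper value outside its range is refused whole. The fingers move at their own pace and stop on an object; FORCE is the grip in N (left out, the last holds). Time passes only in rows, so rows that do not move let the fingers close. It gives the time, the measured TCP pose, the force, the opening and the grip force at its end, in the units of the state.
- get_obs(): the state, without advancing time (a new reading comes with each control period).
- camera(name): name is "scene" or "top" or "wrist"; returns the picture (420x560x3 uint8, red, green, blue); there is no depth.
- camera_model(name): a dict with "K" (3x3 intrinsics, pixels), "camera_from_world" (4x4, takes a point from world to camera coordinates); the wrist camera has in their place "mount" (4x4, takes a point from camera to tool coordinates, whose origin is the TCP and whose axes are the flange's). Camera axes: x right, y down, z forward; pixel columns grow to the right and rows downward; lengths in m; the calibration is good to about 2 mm. The wrist camera is an equidistant fisheye: a pixel r from the principal point sees the ray r / f radians off the axis. A picture is of the moment at which its call begins: read the wrist's pose just before it. camera_model takes no time and is no camera call.
- hand_in(): hands the job in; it is judged then, once.
The state is a dict: "t": time; "joint_pos": joint angles; "joint_vel": joint speeds; "joint_efforts": joint torques, N m; "position": TCP position; "ee_rot": TCP orientation; "force": force on the tool from outside, world axes, zero at the start; "torque": the same for the moment, N m; "grip_width": finger opening in m; "grip_force": force on a finger pad.
Only numpy, scipy, OpenCV 4.12 (cv2) and the standard library are available. Lean on these libraries where they do the work, as an engineer would, in place of code of your own. Each camera call takes 0.05 s, during which the arm holds its last target. There are 200 camera calls.

## Task

Line up the four amethyst points by size on the wooden board, one standing upright in the middle of each slate disc: the largest on the disc next to the geode, then each smaller than the last towards the white tub. Set them down gently, never dropping or toppling one, let go of them all, and leave the hammer, bottle and basin where they are.

Things in the scene. Friction and masses are not known exactly. Their poses are not given: they have to be found in the camera images.
- point_a_mid (a point): Centre (half-way up, 46 mm above the foot) of the largest amethyst point: a loose purple six-sided crystal standing upright on a flat sawn foot, 92 mm tall, 54 mm across its flats, about 500 g. Its sides are upright to 66 mm above the foot, then taper to the tip. z is up; a corner lies along its x axis, a pair of parallel flats faces along its y axis (and every 60 degrees from there).
- point_b_mid (a point): Centre (half-way up, 37.5 mm above the foot) of the second largest amethyst point: a loose purple six-sided crystal standing upright on a flat sawn foot, 75 mm tall, 43 mm across its flats, about 260 g. Its sides are upright to 55 mm above the foot, then taper to the tip. z is up; a corner lies along its x axis, a pair of parallel flats faces along its y axis (and every 60 degrees from there).
- point_c_mid (a point): Centre (half-way up, 29.5 mm above the foot) of the third largest amethyst point: a loose purple six-sided crystal standing upright on a flat sawn foot, 59 mm tall, 33 mm across its flats, about 120 g. Its sides are upright to 44 mm above the foot, then taper to the tip. z is up; a corner lies along its x axis, a pair of parallel flats faces along its y axis (and every 60 degrees from there).
- point_d_mid (a point): Centre (half-way up, 22 mm above the foot) of the smallest amethyst point: a loose purple six-sided crystal standing upright on a flat sawn foot, 44 mm tall, 24 mm across its flats, about 50 g. Its sides are upright to 34 mm above the foot, then taper to the tip. z is up; a corner lies along its x axis, a pair of parallel flats faces along its y axis (and every 60 degrees from there).
- disc1: Fixed flat dark slate disc, 70 mm across and 5 mm thick, first of four alike in a straight row on a fixed wooden board 12 mm thick, 90 mm wide and 345 mm long; discs are 85 mm apart. Origin at the centre of its underside, so its top is 5 mm above the origin (17 mm above the table); z up, y along the row from disc1 towards disc4, x across the row.
- disc2: Fixed flat dark slate disc, 70 mm across and 5 mm thick, second of four alike in a straight row on a fixed wooden board 12 mm thick, 90 mm wide and 345 mm long; discs are 85 mm apart. Origin at the centre of its underside, so its top is 5 mm above the origin (17 mm above the table); z up, y along the row from disc1 towards disc4, x across the row.
- disc3: Fixed flat dark slate disc, 70 mm across and 5 mm thick, third of four alike in a straight row on a fixed wooden board 12 mm thick, 90 mm wide and 345 mm long; discs are 85 mm apart. Origin at the centre of its underside, so its top is 5 mm above the origin (17 mm above the table); z up, y along the row from disc1 towards disc4, x across the row.
- disc4: Fixed flat dark slate disc, 70 mm across and 5 mm thick, last of four alike in a straight row on a fixed wooden board 12 mm thick, 90 mm wide and 345 mm long; discs are 85 mm apart. Origin at the centre of its underside, so its top is 5 mm above the origin (17 mm above the table); z up, y along the row from disc1 towards disc4, x across the row.
- geode: Fixed half geode: dark grey rock bowl 90 mm across and 54 mm high with a pale rim and purple crystals inside. It stands on the table in line with the row, 97.5 mm beyond the last disc at one end (either end). Origin at the centre of its underside; z up.
- tub: Fixed white round tub of powder, 80 mm across and 55 mm high, on the table in line with the row, 97.5 mm beyond the disc at the end away from the geode. Origin at the centre of its underside; z up.
- hammer: Bystander: loose hammer with a wooden handle lying on the table at the right (-y) side, 280 mm long; origin near its middle. Leave alone.
- bottle: Bystander: loose white squeeze bottle with a pointed nozzle, 48 mm across and 135 mm high, at the left (+y) side. Origin at the centre of its underside. Leave alone.
- basin: Bystander: loose red open rectangular basin 130 x 170 x 75 mm high, at the left (+y) side. Origin at the centre of its underside. Leave alone.

How it is judged:
By the outcome, as a careful person would: the job done as asked, in the order asked, and still so for the second after the job is handed in, with the robot touching nothing.
It also fails if it takes over 99 s, if anything falls off the work surface, if the arm or the gripper's body presses on something with over 40 N, if the wrist force passes 120 N, or if a joint passes its speed limit or range.

## Working session

There is one attempt and no reset: what is moved stays moved. The work goes in short steps, Python scripts to look and compute and a shell command to move; the robot and the scene stay as the last step left them, time stands still between calls to the robot, and variables do not carry over. Pictures are saved under pics/ and viewed, at most 15 in all, crops included, and the job is handed in when it is done.

```bash
mkdir -p pics; ls; python3 - <<'E'
from cell import *
import cv2,numpy as np
for n in ("top","scene"):
    im=camera(n); cv2.imwrite(f"pics/{n}0.png",cv2.cvtColor(im,cv2.COLOR_RGB2BGR))
    m=camera_model(n); print(n,np.round(m["K"],1).tolist(),np.round(m["camera_from_world"],3).tolist())
m=camera_model("wrist");print({k:(np.round(v,3).tolist() if not isinstance(v,str) else v) for k,v in m.items()})
o=get_obs();print(o["t"],o["position"],np.round(o["ee_rot"],3).tolist(),o["grip_width"])
E
```

```text
pics
top [[382.4, 0.0, 279.2], [0.0, 382.4, 206.6], [0.0, 0.0, 1.0]] [[-0.022, -1.0, 0.004, 0.017], [-0.998, 0.022, -0.051, 0.551], [0.051, -0.005, -0.999, 1.203], [0.0, 0.0, 0.0, 1.0]]
scene [[386.1, 0.0, 286.2], [0.0, 386.1, 206.3], [0.0, 0.0, 1.0]] [[-0.868, 0.496, -0.018, 0.498], [0.286, 0.47, -0.835, -0.112], [-0.406, -0.73, -0.55, 1.228], [0.0, 0.0, 0.0, 1.0]]
{'K': [[325.192, 0.0, 276.065], [0.0, 325.192, 209.613], [0.0, 0.0, 1.0]], 'mount': [[0.0, -0.955, -0.298, 0.077], [1.0, 0.001, -0.0, -0.001], [0.0, -0.298, 0.955, -0.144], [0.0, 0.0, 0.0, 1.0]]}
0.1 [0.28054559 0.55812603 0.23074786] [[-0.893, 0.449, -0.001], [0.449, 0.893, -0.001], [0.0, -0.001, -1.0]] 0.08553967517290738
```

View pics/top0.png

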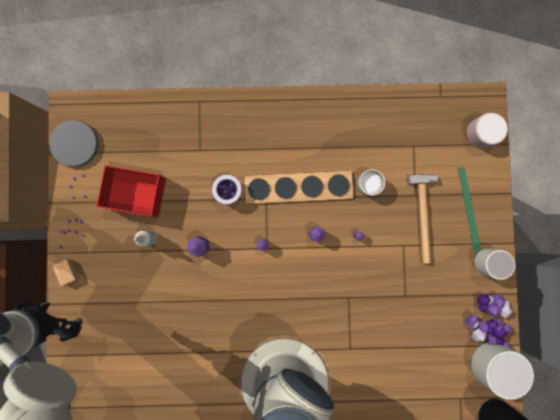

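View pics/scene0.png

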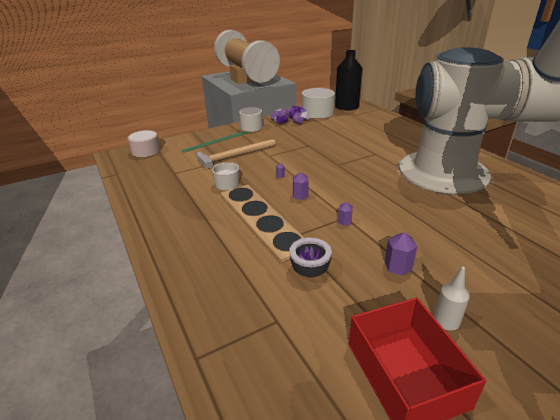

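Top: geode (227,189), discs (259,189), (286,188), (312,187), (338,185), tub (371,183). Points: A (198,246), C (263,244), B (317,234) and D (359,236). I'll enlarge for finer readings.

```bash
python3 - <<'E'
import cv2
im=cv2.imread("pics/top0.png")[170:265,180:380]
cv2.imwrite("pics/topc.png",cv2.resize(im,None,fx=4,fy=4,interpolation=cv2.INTER_CUBIC))
E
```

```text
(no output)
```

View pics/topc.png

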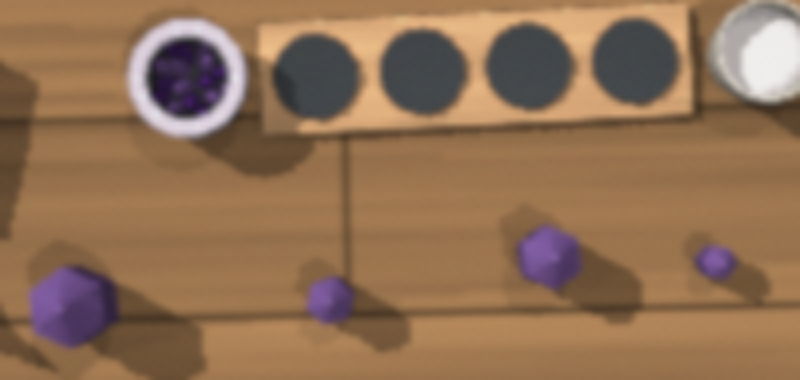

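```bash
cat >h.py <<'E'
from cell import *
import cv2,numpy as np
def cast(R,c,d,z):  # ray from c, direction d (world) to height z
    return c+d*(z-c[2])/d[2]
def fixed(n,px,z):
    m=camera_model(n);T=np.array(m["camera_from_world"]);R=T[:3,:3]
    d=R.T@np.linalg.inv(m["K"])@np.array([*px,1.]);return cast(R,-R.T@T[:3,3],d,z)
def wpose(o):
    M=np.array(camera_model("wrist")["mount"]);R=np.array(o["ee_rot"])
    return R@M[:3,:3],R@M[:3,3]+np.array(o["position"])
def wrist(o,px,z):
    K=np.array(camera_model("wrist")["K"]);R,c=wpose(o)
    v=(np.array(px,float)-K[:2,2])/K[0,0];r=np.linalg.norm(v)+1e-9
    return cast(R,c,R@np.array([*(v/r*np.sin(r)),np.cos(r)]),z)
def wproj(o,P):
    K=np.array(camera_model("wrist")["K"]);R,c=wpose(o)
    p=R.T@(np.array(P)-c);s=np.hypot(p[0],p[1])+1e-9
    return K[:2,2]+K[0,0]*p[:2]/s*np.arctan2(s,p[2])
def snap(name):
    o=get_obs();im=camera("wrist");cv2.imwrite(f"pics/{name}.png",cv2.cvtColor(im,cv2.COLOR_RGB2BGR));return o
def to(x,y,z,ydeg=None):
    """tool-frame shift to go to x,y,z (current axes); spin to make tool y point at ydeg (mod 180)"""
    o=get_obs();R=np.array(o["ee_rot"]);d=np.array([x,y,z])-o["position"]
    a=np.degrees(np.arctan2(R[1,1],R[0,1]));s=0 if ydeg is None else (a-ydeg+90)%180-90
    print("shift(cur axes)",np.round(R.T@d,4),"spin",round(np.radians(s),3),"yang",round(a,1),"pos",np.round(o["position"],4),"t",o["t"],"w",round(o["grip_width"],4),"gf",np.round(o["grip_force"],1),"F",np.round(o["force"],1))
    b=np.radians(a-s);X=np.array([np.cos(b+np.pi/2),np.sin(b+np.pi/2)]);Y=np.array([np.cos(b),np.sin(b)])
    print(" shift(after spin)",np.round([d[:2]@X,d[:2]@Y,-d[2]],4))
E
python3 - <<'E'
from h import *
f=lambda u,v:(180+(u+.5)/4-.5,170+(v+.5)/4-.5)
for n,p,z in [("A",(70,303),.092),("B",(549,256),.075),("C",(330,299),.059),("D",(717,261),.044),("d1",(316,77),.017),("d2",(423,72),.017),("d3",(529,66),.017),("d4",(636,61),.017),("geode",(187,77),.054)]:
    print(n,np.round(fixed("top",f(*p),z),4))
for n,p,z in [("A",(403,232),.092),("B",(300,172),.075),("C",(345,203),.059),("D",(280,162),.044),("d1",(288,241),.017),("d4",(241,194),.017)]:
    print("scene",n,np.round(fixed("scene",p,z),4))
to(.40,.26,.2,0)
E
```

```text
A [0.4378 0.2505 0.092 ]
B [ 0.4643 -0.1069  0.075 ]
C [0.435  0.0594 0.059 ]
D [ 0.4568 -0.24    0.044 ]
d1 [0.6092 0.0688 0.017 ]
d2 [ 0.6114 -0.0164  0.017 ]
d3 [ 0.6143 -0.101   0.017 ]
d4 [ 0.6165 -0.1863  0.017 ]
geode [0.6077 0.1664 0.054 ]
scene A [0.4331 0.2546 0.092 ]
scene B [ 0.4627 -0.1137  0.075 ]
scene C [0.4363 0.0607 0.059 ]
scene D [ 0.4515 -0.2514  0.044 ]
scene d1 [0.6104 0.0734 0.017 ]
scene d4 [ 0.6181 -0.1813  0.017 ]
shift(cur axes) [-0.2406 -0.2127  0.031 ] spin 1.105 yang 63.3 pos [0.2805 0.5581 0.2307] t 0.1 w 0.0855 gf 0.0 F [ 0.2  0.5 -0.6]
 shift(after spin) [-0.2981  0.1195  0.0307]
```

```bash
python3 -m creep '[[-0.0464,-0.034,0,0,1],[-0.0464,-0.034,0,0,1],[-0.0464,-0.034,0,0,1],[-0.0464,-0.034,0,0,1],[-0.0464,-0.034,0,0,1]]'
python3 -m creep '[[-0.0464,-0.034,0,0,1],[0,0,0,0.18,1],[0,0,0,0.18,1],[0,0,0,0.18,1],[0,0,0,0.18,1]]'
python3 -m creep '[[0,0,0,0.18,1],[0,0,0,0.18,1],[0,0,0,0,1]]'
python3 - <<'E'
from h import *
snap("wA"); to(.438,.2505,.16,0)
o=get_obs(); print(wproj(o,[.438,.2505,.092]))
E
```

```text
t: 0.72
position: [0.4121, 0.3006, 0.2312]
ee_rot: [[-0.894, 0.449, -0.0], [0.449, 0.894, -0.0], [0.0, -0.0, -1.0]]
force: [0.9, 0.2, 0.2]
grip_width: 0.0851
grip_force: 0.0
t: 1.35
position: [0.4377, 0.251, 0.2311]
ee_rot: [[-0.37, 0.929, -0.001], [0.929, 0.37, -0.0], [0.0, -0.001, -1.0]]
force: [-0.1, -0.1, -0.3]
grip_width: 0.0855
grip_force: 0.0
t: 1.72
position: [0.4377, 0.251, 0.2311]
ee_rot: [[-0.026, 1.0, -0.0], [1.0, 0.026, -0.0], [-0.0, -0.0, -1.0]]
force: [0.3, -0.1, 0.6]
grip_width: 0.0853
grip_force: 0.0
shift(cur axes) [-0.0006  0.0003  0.0711] spin 0.029 yang 1.7 pos [0.4377 0.2511 0.2311] t 1.775 w 0.0857 gf 0.0 F [0.4 0.1 0.1]
 shift(after spin) [-0.0006  0.0003  0.0711]
[277.76827796 197.01683409]
```

View pics/wA.png

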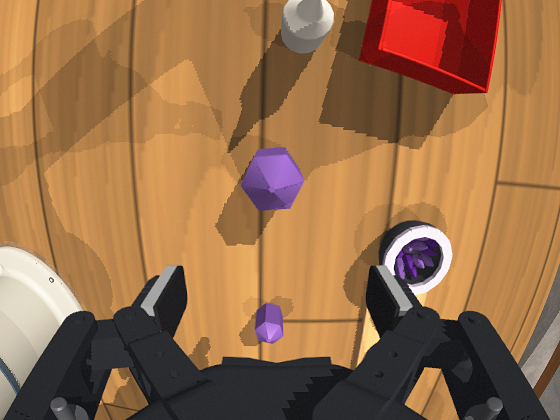

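The wrist view shows A's tip at (271,187), with shoulder corners near (242,181), (260,150), (288,149), (303,180), (293,208) and (255,210). I'll fit the known hexagon silhouette to the purple mask.

```bash
cat >>h.py <<'E'
from scipy.optimize import minimize
G=dict(A=(.092,.054,.066),B=(.075,.043,.055),C=(.059,.033,.044),D=(.044,.024,.034))
def fit(name,o,im,x,y,base=0.):
    H,fl,sh=G[name];hsv=cv2.cvtColor(im,cv2.COLOR_BGR2HSV)
    mk=cv2.inRange(hsv,(122,70,30),(155,255,255))
    n,lab,st,ce=cv2.connectedComponentsWithStats(mk)
    p=wproj(o,[x,y,base+H/2]);k=max((i for i in range(1,n) if st[i,4]>80),key=lambda i:-np.hypot(*(ce[i]-p)))
    m=(lab==k).astype(np.uint8)
    def render(q):
        c=fl/np.sqrt(3);P=[[q[0],q[1],base+H]]
        for i in range(6):
            a=q[2]+i*np.pi/3
            for z in (0,sh):P.append([q[0]+c*np.cos(a),q[1]+c*np.sin(a),base+z])
        h=cv2.convexHull(np.array([wproj(o,v) for v in P],np.float32))
        r=np.zeros(m.shape,np.uint8);cv2.fillConvexPoly(r,np.int32(np.round(h*16)),1,shift=4);return r
    f=lambda q:-(render(q)&m).sum()/(render(q)|m).sum()
    R=[]
    for a in np.radians([0,15,30,45]):
        s=np.array([[x,y,a],[x+.01,y,a],[x,y+.01,a],[x,y,a+.2]])
        R.append(minimize(f,[x,y,a],method="Nelder-Mead",options=dict(initial_simplex=s,xatol=1e-5,fatol=1e-5)))
    R.sort(key=lambda r:r.fun)
    for r in R[:2]:print(name,np.round(r.x[:2],4),"corner deg mod60",round(np.degrees(r.x[2])%60,1),"IoU",round(-r.fun,3))
E
python3 - <<'E'
from h import *
o=get_obs();im=cv2.imread("pics/wA.png")
fit("A",o,im,.438,.2505);fit("C",o,im,.435,.0594)
E
```

```text
h.py:43: RuntimeWarning: overflow encountered in scalar negative
  f=lambda q:-(render(q)&m).sum()/(render(q)|m).sum()
Traceback (most recent call last):
  File "h.py", line 47, in fit
    R.append(minimize(f,[x,y,a],method="Nelder-Mead",options=dict(initial_simplex=s,xatol=1e-5,fatol=1e-5)))
             ~~~~~~~~^^^^^^^^^^^^^^^^^^^^^^^^^^^^^^^^^^^^^^^^^^^^^^^^^^^^^^^^^^^^^^^^^^^^^^^^^^^^^^^^^^^^^^
  File "h.py", line 43, in <lambda>
    f=lambda q:-(render(q)&m).sum()/(render(q)|m).sum()
                                     ~~~~~~^^^
  File "h.py", line 41, in render
    h=cv2.convexHull(np.array([wproj(o,v) for v in P],np.float32))
                               ~~~~~^^^^^
  File "h.py", line 16, in wproj
    K=np.array(camera_model("wrist")["K"]);R,c=wpose(o)
               ~~~~~~~~~~~~^^^^^^^^^
ValueError: time passes only in moves, steps and waits
```

```bash
sed -i 's/f=lambda q:-(render(q)&m).sum()\/(render(q)|m).sum()/f=lambda q:-float((render(q)\&m).sum())\/float((render(q)|m).sum())/; s/^import cv2,numpy as np/import cv2,numpy as np,functools\ncamera_model=functools.cache(camera_model)/' h.py
python3 - <<'E'
from h import *
o=get_obs();im=cv2.imread("pics/wA.png")
fit("A",o,im,.438,.2505);fit("C",o,im,.435,.0594)
E
```

```text
A [0.4323 0.2577] corner deg mod60 6.1 IoU 0.968
A [0.4318 0.2577] corner deg mod60 6.0 IoU 0.967
C [0.4327 0.0584] corner deg mod60 37.3 IoU 0.951
C [0.4328 0.0586] corner deg mod60 39.2 IoU 0.949
```

```bash
python3 -m creep '[[0,0,0,0.15,1],[0,0,0,0.15,1],[0,0,0,0.15,1],[0.004,-0.0075,0.06,0,1],[0,0,0,0,1]]' | head -2
python3 - <<'E'
from h import *
o=snap("wA2"); im=cv2.imread("pics/wA2.png")
fit("A",o,im,.4323,.2577);to(.4323,.2577,.03,-24)
E
```

```text
t: 2.4
position: [0.4302, 0.257, 0.1688]
A [0.4319 0.2575] corner deg mod60 4.5 IoU 0.979
A [0.4321 0.2578] corner deg mod60 4.3 IoU 0.974
shift(cur axes) [0.0009 0.0008 0.1409] spin -0.003 yang -24.1 pos [0.4317 0.2575 0.1709] t 2.45 w 0.0857 gf 0.0 F [ 1.4 -0.1  0.7]
 shift(after spin) [0.0005 0.0005 0.1409]
```

View pics/wA2.png

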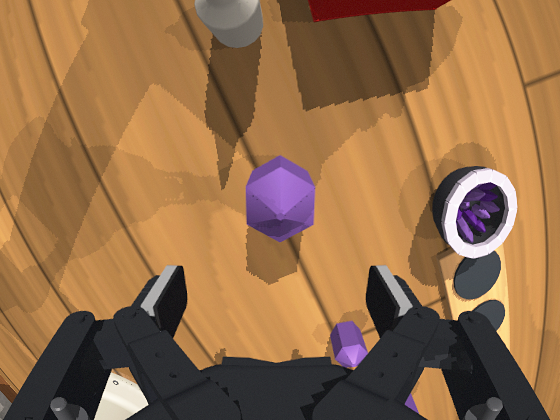

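A is centred between the fingers with its flats square to the pads, so I'll descend and grip.

```bash
python3 -m creep '[[0.0007,0.0005,0.04,0,1],[0,0,0.04,0,1],[0,0,0.04,0,1],[0,0,0.02,0,1],[0,0,0,0,1]]' 50 | head -4
python3 -m creep '[[0,0,0,0,0.6],[0,0,0,0,0.4],[0,0,0,0,0.4],[0,0,0,0,0.4],[0,0,0,0,0.4]]' 50
python3 -m creep '[[0,0,0,0,0.4],[0,0,-0.003,0,0.4],[0,0,0,0,0.4]]'
```

```text
t: 3.08
position: [0.4341, 0.2584, 0.0318]
ee_rot: [[0.411, 0.912, -0.0], [0.912, -0.411, -0.0], [-0.0, -0.0, -1.0]]
force: [0.3, 0.5, -0.2]
t: 3.7
position: [0.4342, 0.2587, 0.0329]
ee_rot: [[0.412, 0.911, 0.002], [0.911, -0.412, 0.001], [0.002, 0.002, -1.0]]
force: [-1.2, -1.6, 15.0]
grip_width: 0.0536
grip_force: 50.6
t: 4.08
position: [0.4335, 0.2584, 0.0348]
ee_rot: [[0.412, 0.911, 0.001], [0.911, -0.412, 0.0], [0.0, 0.0, -1.0]]
force: [-1.0, -0.0, -5.7]
grip_width: 0.0531
grip_force: 53.9
```

```bash
python3 -m creep '[[0,0,-0.03,0,0.4],[0,0,-0.045,0,0.4],[0,0,-0.04,0,0.4],[-0.0126,0.0297,0,0,0.4],[-0.0176,0.0416,0,0,0.4]]'|head -2
python3 -m creep '[[-0.0176,0.0416,0,0,0.4],[-0.0176,0.0416,0,0,0.4],[-0.0176,0.0416,0,0,0.4],[-0.0176,0.0416,0,0,0.4],[0,0,0,0,0.4]]'
python3 - <<'E'
from h import *
o=snap("wA3"); im=cv2.imread("pics/wA3.png")
to(.609,.069,.049)
p=o["position"]
for P in [(.609,.069,.017),(.611,-.016,.017),(.608,.1664,.054)]: print(P,wproj(o,P))
E
```

```text
t: 4.7
position: [0.486, 0.2012, 0.1499]
t: 5.32
position: [0.6102, 0.0662, 0.1489]
ee_rot: [[0.415, 0.91, 0.001], [0.91, -0.415, -0.0], [-0.0, 0.001, -1.0]]
force: [-0.1, -0.1, -5.5]
grip_width: 0.0534
grip_force: 56.6
shift(cur axes) [ 0.0015 -0.0004  0.0998] spin 0.0 yang -24.5 pos [0.6088 0.0675 0.1488] t 5.375 w 0.0533 gf 56.6 F [-0.3  0.4 -5.3]
 shift(after spin) [ 0.0015 -0.0004  0.0998]
(0.609, 0.069, 0.017) [274.40880136 195.69352709]
(0.611, -0.016, 0.017) [313.03890192 272.83922152]
(0.608, 0.1664, 0.054) [217.28026905  92.0346799 ]
```

View pics/wA3.png

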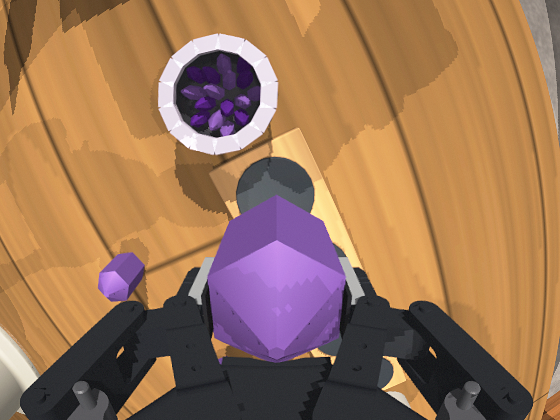

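Disc1 spans columns 236–315 with its top edge at row 156, so its centre is about (275.5,195.5). The prediction was (274.4,195.7), which agrees. A's tip is at (277,238); next I check how it sits in the hand.

```bash
python3 - <<'E'
from h import *
o=get_obs(); im=cv2.imread("pics/wA3.png")
print("disc1",wrist(o,(275.5,195.5),.017))
for z in (.205,.209): print("tip",wrist(o,(277,238),z))
fit("A",o,im,o["position"][0],o["position"][1],.117)
print(o["position"])
E
```

```text
disc1 [0.60832069 0.07013765 0.017     ]
tip [0.62453957 0.10367518 0.205     ]
tip [0.62521169 0.10517818 0.209     ]
A [0.6073 0.0664] corner deg mod60 5.6 IoU 0.987
A [0.6072 0.0663] corner deg mod60 5.6 IoU 0.986
[0.60876448 0.06745057 0.14877983]
```

```bash
python3 -m creep '[[0.0037,0,0.03,0,0.4],[0,0,0.04,0,0.4],[0,0,0.02,0,0.4],[0,0,0.004,0,0.4],[0,0,0,0,0.4]]'
python3 -m creep '[[0,0,0.002,0,0.4],[0,0,0,0,0.4]]'
```

```text
t: 6.0
position: [0.6099, 0.0724, 0.0558]
ee_rot: [[0.412, 0.911, 0.0], [0.911, -0.412, -0.0], [0.0, 0.0, -1.0]]
force: [-0.4, -0.1, -5.0]
grip_width: 0.0532
grip_force: 56.3
t: 6.25
position: [0.6103, 0.072, 0.0539]
ee_rot: [[0.412, 0.911, 0.001], [0.911, -0.412, 0.0], [0.0, 0.001, -1.0]]
force: [-0.1, 0.2, -5.7]
grip_width: 0.0533
grip_force: 56.4
```

```bash
for i in 1; do python3 -m creep '[[-0.001,0,0.001,0,0.4],[0,0,0.001,0,0.4],[0,0,0,0,0.4]]'|sed -n '2p;4p'; done
python3 -m creep '[[0,0,0.001,0,0.4],[0,0,0,0,0.4]]'|sed -n '2p;4p'
python3 -m creep '[[0,0,0.001,0,0.4],[0,0,0,0,0.4]]'|sed -n '2p;4p'
```

```text
position: [0.6095, 0.071, 0.0512]
force: [-1.0, 0.9, -6.1]
position: [0.6095, 0.0711, 0.0502]
force: [1.0, -0.7, -5.5]
position: [0.6096, 0.0711, 0.0499]
force: [-4.0, -1.0, 7.1]
```

```bash
python3 -m creep '[[0,0,0,0,0.7],[0,0,0,0,0.85],[0,0,0,0,0.85],[0,0,-0.03,0,0.85],[0,0,-0.05,0,0.85]]'
python3 -m creep '[[0,0,-0.03,0,0.85],[0,0,0,0,0.85]]'|head -2
python3 - <<'E'
from h import *
o=snap("wA4"); im=cv2.imread("pics/wA4.png")
fit("A",o,im,.609,.07,.017); to(.4327,.0585,.17,7.3)
E
```

```text
t: 7.75
position: [0.6086, 0.0711, 0.1288]
ee_rot: [[0.412, 0.911, -0.003], [0.911, -0.412, -0.0], [-0.001, -0.003, -1.0]]
force: [1.3, -0.6, -0.2]
grip_width: 0.0724
grip_force: 0.0
t: 8.0
position: [0.6109, 0.0711, 0.1617]
A [0.6078 0.0697] corner deg mod60 5.7 IoU 0.986
A [0.6079 0.0697] corner deg mod60 5.8 IoU 0.986
shift(cur axes) [-0.0846 -0.1564 -0.0103] spin -0.552 yang -24.4 pos [0.6101 0.0711 0.1601] t 8.05 w 0.0724 gf 0.0 F [ 0.2  0.3 -1.1]
 shift(after spin) [ 0.01   -0.1775 -0.0099]
```

View pics/wA4.png

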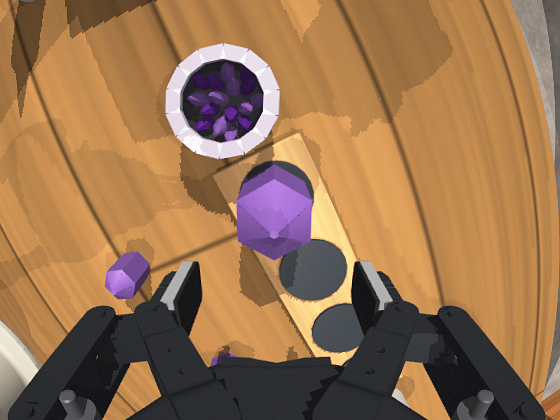

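A stands centred on disc1. Disc2 is at about (313,270). C is next.

```bash
python3 -c "
from h import *
o=get_obs();print('disc2',wrist(o,(313,270),.017))"
python3 -m creep '[[-0.0212,-0.0391,0,0,0.85],[-0.0212,-0.0391,0,0,0.85],[-0.0212,-0.0391,0.01,0,0.85],[-0.0212,-0.0391,0.01,0,0.85],[0,0,0,-0.138,0.85]]'|head -2
python3 -m creep '[[0,0,0,-0.138,0.75],[0,0,0,-0.138,0.75],[0,0,0,-0.138,0.75],[0,0,0,0,0.75]]'|head -2
python3 - <<'E'
from h import *
o=snap("wC"); im=cv2.imread("pics/wC.png")
fit("C",o,im,.4327,.0585); to(.4327,.0585,.01,7.3)
E
```

```text
disc2 [ 0.61121347 -0.01404681  0.017     ]
t: 8.68
position: [0.4274, 0.0583, 0.1377]
t: 9.18
position: [0.4315, 0.0583, 0.1385]
C [0.4321 0.059 ] corner deg mod60 45.9 IoU 0.966
C [0.4321 0.0591] corner deg mod60 46.2 IoU 0.965
shift(cur axes) [0.     0.0013 0.1286] spin -0.003 yang 7.1 pos [0.4316 0.0583 0.1386] t 9.225 w 0.0642 gf 0.0 F [-0.3  0.7  0.4]
 shift(after spin) [1.000e-04 1.100e-03 1.286e-01]
```

```bash
python3 -m creep '[[0.0006,0.0007,0.02,-0.155,0.75],[0,0,0.02,0,0.75],[0,0,0,0,0.75]]'|head -2
python3 - <<'E'
from h import *
o=snap("wC2"); im=cv2.imread("pics/wC2.png")
fit("C",o,im,.4321,.059); to(.4321,.059,.012,16)
E
```

```text
t: 9.6
position: [0.4317, 0.059, 0.0982]
C [0.4319 0.0592] corner deg mod60 43.5 IoU 0.966
C [0.4316 0.059 ] corner deg mod60 43.8 IoU 0.965
shift(cur axes) [-0.     0.     0.087] spin 0.0 yang 16.0 pos [0.4322 0.059  0.099 ] t 9.65 w 0.0643 gf 0.0 F [-0.  -0.7  0.3]
 shift(after spin) [ 0.     -0.0001  0.087 ]
```

View pics/wC2.png

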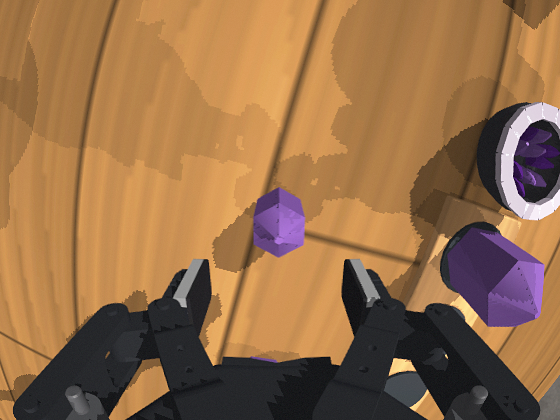

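C at (278,222) is aligned between the pads, so I'll go down and grip.

```bash
python3 -m creep '[[0,0,0.04,0.03,0.75],[0,0,0.035,0,0.75],[0,0,0.012,0,0.75],[0,0,0,0,0.5],[0,0,0,0,0.2]]' 30 | sed -n '2p;5p'
python3 -m creep '[[0,0,0,0,0.2],[0,0,0,0,0.2],[0,0,0,0,0.2],[0,0,0,0,0.2],[0,0,-0.003,0,0.2]]'
python3 -m creep '[[0,0,-0.03,0,0.2],[0,0,-0.05,0,0.2],[0,0,-0.05,0,0.2],[0,0,-0.01,0,0.2],[0,0,0,0,0.2]]'
python3 -c "
from h import *
to(.6135,-.101,.154)"
```

```text
position: [0.4333, 0.059, 0.0134]
grip_width: 0.0326
t: 10.9
position: [0.4331, 0.059, 0.016]
ee_rot: [[-0.249, 0.968, 0.001], [0.968, 0.249, 0.0], [-0.0, 0.001, -1.0]]
force: [-0.7, -0.1, -1.2]
grip_width: 0.0326
grip_force: 30.0
t: 11.52
position: [0.4329, 0.059, 0.1557]
ee_rot: [[-0.249, 0.968, 0.001], [0.968, 0.249, 0.0], [-0.0, 0.001, -1.0]]
force: [0.5, 0.3, -0.5]
grip_width: 0.0327
grip_force: 30.5
shift(cur axes) [-0.2     0.135   0.0019] spin 0.0 yang 14.4 pos [0.4329 0.059  0.1557] t 11.525 w 0.0327 gf 30.5 F [ 0.5  0.3 -0.5]
 shift(after spin) [-0.2     0.135   0.0017]
```

```bash
python3 -m creep '[[-0.03,0.02,0,0,0.2],[-0.045,0.03,0,0,0.2],[-0.045,0.03,0,0,0.2],[-0.045,0.03,0,0,0.2],[-0.035,0.025,0,0,0.2]]'|head -2
python3 -m creep '[[0,0,0.03,0,0.2],[0,0,0.02,0,0.2],[0,0,0,0,0.2]]'|head -2
python3 - <<'E'
from h import *
o=snap("wC3"); im=cv2.imread("pics/wC3.png")
fit("C",o,im,o["position"][0],o["position"][1],o["position"][2]-.013); to(.6135,-.101,.03)
for P in [(.6135,-.101,.017),(.611,-.0155,.017)]: print(P,wproj(o,P))
E
```

```text
t: 12.15
position: [0.6138, -0.1025, 0.1528]
t: 12.52
position: [0.6115, -0.1006, 0.102]
C [ 0.6104 -0.1005] corner deg mod60 44.9 IoU 0.988
C [ 0.6104 -0.1005] corner deg mod60 44.9 IoU 0.988
shift(cur axes) [-0.0006  0.0013  0.0735] spin 0.0 yang 14.4 pos [ 0.6123 -0.1008  0.1035] t 12.575 w 0.0327 gf 30.4 F [ 1.  -0.7 -1.3]
 shift(after spin) [-0.0005  0.0011  0.0735]
(0.6135, -0.101, 0.017) [280.8166077  217.20647065]
(0.611, -0.0155, 0.017) [308.46013616 102.76399698]
```

View pics/wC3.png

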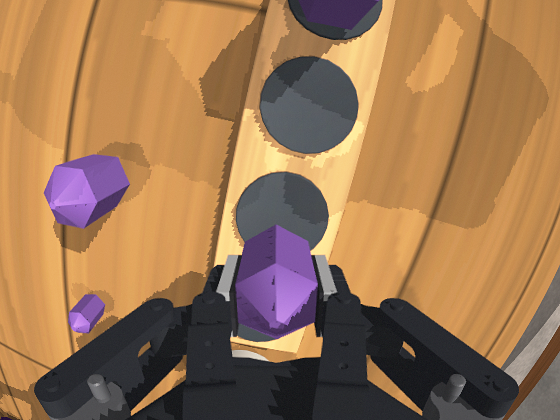

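Disc2 is centred at about (309,105) and disc3 at about (282.5,216.5), within 2 px of prediction. I'll lower C.

```bash
python3 -m creep '[[-0.0007,0.0028,0.03,0,0.2],[0,0,0.03,0,0.2],[0,0,0.008,0,0.2],[0,0,0,0,0.2],[0,0,0,0,0.2]]'|sed -n '2p;4p'
python3 -m creep '[[0,0,0.002,0,0.2],[0,0,0.001,0,0.2],[0,0,0,0,0.2]]'|sed -n '2p;4p'
python3 -m creep '[[0,0,0.001,0,0.2],[0,0,0,0,0.2]]'|sed -n '2p;4p'
```

```text
position: [0.617, -0.1012, 0.0386]
force: [0.1, -0.4, -1.1]
position: [0.6162, -0.101, 0.0343]
force: [-0.4, 0.2, -1.4]
position: [0.6162, -0.101, 0.0332]
force: [-0.0, -0.0, -1.3]
```

```bash
python3 -m creep '[[0,-0.0005,0.001,0,0.2],[0,0,0.001,0,0.2],[0,0,0,0,0.2]]'|sed -n '2p;4p'
python3 -m creep '[[0,0,0.0007,0,0.2],[0,0,0,0,0.2]]'|sed -n '2p;4p'
python3 -m creep '[[0,0,0.0007,0,0.2],[0,0,0,0,0.2]]'|sed -n '2p;4p'
```

```text
position: [0.6157, -0.1011, 0.0312]
force: [-0.4, -0.2, -0.3]
position: [0.6157, -0.1011, 0.0306]
force: [0.7, -0.2, -0.9]
position: [0.6158, -0.1011, 0.0304]
force: [-2.0, 0.3, 7.6]
```

```bash
python3 -m creep '[[0,0,0,0,0.4],[0,0,0,0,0.75],[0,0,0,0,0.75],[0,0,-0.03,0,0.75],[0,0,-0.05,0,0.75]]'|sed -n '2p;4,5p'
python3 -m creep '[[0,0,-0.04,0,0.75],[0,0,0,0,0.75]]'|head -2
python3 - <<'E'
from h import *
o=snap("wC4"); im=cv2.imread("pics/wC4.png")
fit("C",o,im,.615,-.101,.017);fit("B",o,im,.463,-.108,0); to(.4635,-.108,.16)
cv2.imwrite("pics/wC4c.png",cv2.resize(im[80:360,120:440],None,fx=2,fy=2))
E
```

```text
position: [0.6147, -0.1009, 0.1093]
force: [0.7, 0.2, 0.7]
grip_width: 0.0639
t: 15.58
position: [0.6174, -0.1016, 0.153]
C [ 0.6143 -0.1008] corner deg mod60 45.3 IoU 0.992
C [ 0.6144 -0.1007] corner deg mod60 45.8 IoU 0.992
B [ 0.4612 -0.1127] corner deg mod60 7.9 IoU 0.968
B [ 0.461  -0.1122] corner deg mod60 8.7 IoU 0.966
shift(cur axes) [ 0.0316 -0.1497 -0.0093] spin 0.0 yang 14.4 pos [ 0.6164 -0.1013  0.151 ] t 15.625 w 0.0639 gf 0.0 F [-1.4  0.3  0.1]
 shift(after spin) [ 0.0316 -0.1497 -0.009 ]
```

View pics/wC4c.png

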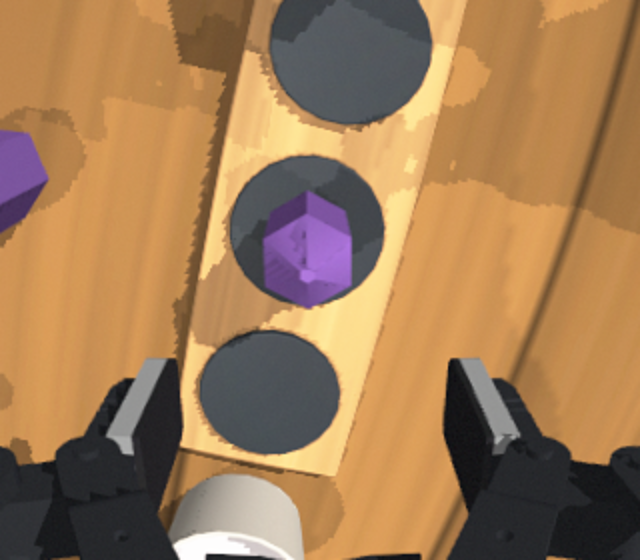

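```bash
python3 - <<'E'
from h import *
o=get_obs()
for n,p in [("d3",(273.5,195)),("d4",(255,276.2)),("d2",(295.5,102))]: print(n,wrist(o,p,.017))
to(.4625,-.1125,.16,38)
E
python3 -m creep '[[0.005,-0.037,0,0,0.85],[0.005,-0.037,0,0,0.85],[0.005,-0.037,0,0,0.85],[0.005,-0.037,0,0,0.85],[0,0,0,0,0.85]]'|head -2
python3 - <<'E'
from h import *
o=snap("wB"); im=cv2.imread("pics/wB.png")
fit("B",o,im,.4615,-.1125,0); to(.4615,-.1125,.02,38); to(.4615,-.1125,.02,-22)
E
```

```text
d3 [ 0.61255139 -0.09935408  0.017     ]
d4 [ 0.61523571 -0.18261216  0.017     ]
d2 [ 0.61027239 -0.01618382  0.017     ]
shift(cur axes) [ 0.0275 -0.1518 -0.0093] spin -0.411 yang 14.4 pos [ 0.6164 -0.1013  0.151 ] t 15.625 w 0.0639 gf 0.0 F [-1.4  0.3  0.1]
 shift(after spin) [ 0.0859 -0.1282 -0.009 ]
t: 16.25
position: [0.4643, -0.1182, 0.1488]
B [ 0.4622 -0.1121] corner deg mod60 3.5 IoU 0.97
B [ 0.4625 -0.1124] corner deg mod60 4.5 IoU 0.967
shift(cur axes) [ 0.0069 -0.0028  0.1291] spin -0.412 yang 14.4 pos [ 0.4662 -0.1185  0.1491] t 16.3 w 0.0727 gf 0.0 F [ 0.2  0.1 -0.6]
 shift(after spin) [7.600e-03 1.000e-04 1.291e-01]
shift(cur axes) [ 0.0069 -0.0028  0.1291] spin 0.635 yang 14.4 pos [ 0.4662 -0.1185  0.1491] t 16.3 w 0.0727 gf 0.0 F [ 0.2  0.1 -0.6]
 shift(after spin) [ 0.0039 -0.0066  0.1291]
```

```bash
python3 -m creep '[[0,0,0,-0.171,0.85],[0,0,0,-0.171,0.85],[0.0069,0.0014,0.04,0,0.85],[0,0,0,0,0.85]]'|head -2
python3 - <<'E'
from h import *
o=snap("wB2"); im=cv2.imread("pics/wB2.png")
fit("B",o,im,.4615,-.1125,0); to(.463,-.112,.02,34)
E
```

```text
t: 16.8
position: [0.4636, -0.1113, 0.1078]
B [ 0.4621 -0.1122] corner deg mod60 5.5 IoU 0.975
B [ 0.4621 -0.1125] corner deg mod60 6.8 IoU 0.975
shift(cur axes) [ 0.0004 -0.0012  0.0891] spin 0.001 yang 34.0 pos [ 0.4645 -0.1118  0.1091] t 16.85 w 0.0725 gf 0.0 F [0.5 0.2 1.6]
 shift(after spin) [ 0.0007 -0.0013  0.0891]
```

View pics/wB2.png

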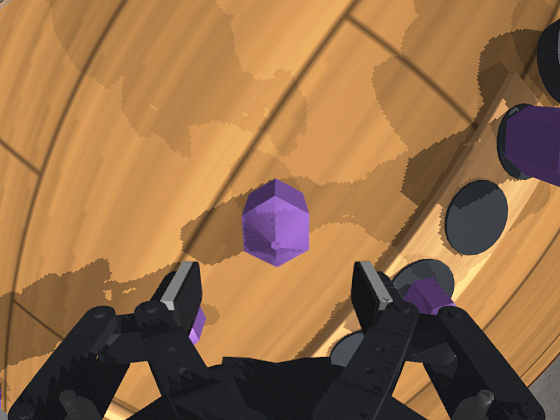

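B at (276,225) is square and centred. I'll descend to TCP 0.020, grip and lift.

```bash
python3 -m creep '[[0,-0.0005,0.04,0,0.85],[0,0,0.035,0,0.85],[0,0,0.013,0,0.85],[0,0,0,0,0.5],[0,0,0,0,0.3]]' 40 | sed -n '2p;5p'
python3 -m creep '[[0,0,0,0,0.3],[0,0,0,0,0.3],[0,0,0,0,0.3],[0,0,0,0,0.3],[0,0,-0.003,0,0.3]]'
python3 -m creep '[[0,0,-0.03,0,0.3],[0,0,-0.05,0,0.3],[0,0,-0.05,0,0.3],[0,0,-0.01,0,0.3],[0,0,0,0,0.3]]'
python3 -c "
from h import *
to(.612,-.016,.16)"
```

```text
position: [0.4651, -0.1127, 0.0232]
grip_width: 0.0424
t: 18.1
position: [0.4646, -0.1125, 0.0256]
ee_rot: [[-0.56, 0.829, 0.001], [0.829, 0.56, -0.0], [-0.001, 0.0, -1.0]]
force: [-1.4, -0.1, -2.5]
grip_width: 0.0424
grip_force: 40.9
t: 18.73
position: [0.4644, -0.1125, 0.1652]
ee_rot: [[-0.56, 0.829, 0.001], [0.829, 0.56, -0.0], [-0.001, 0.001, -1.0]]
force: [-0.1, -0.4, -2.8]
grip_width: 0.0425
grip_force: 42.0
shift(cur axes) [-0.0027  0.1763  0.0053] spin 0.0 yang 34.0 pos [ 0.4644 -0.1125  0.1652] t 18.725 w 0.0425 gf 42.0 F [-0.1 -0.4 -2.8]
 shift(after spin) [-0.0027  0.1763  0.0052]
```

```bash
python3 -m creep '[[-0.0007,0.03,0,0,0.3],[-0.001,0.045,0,0,0.3],[-0.001,0.055,0,0,0.3],[0,0.0463,0,0,0.3],[0,0,0,0,0.3]]'|head -2
python3 -m creep '[[0,0,0.03,0,0.3],[0,0,0.015,0,0.3],[0,0,0,0,0.3]]'|head -2
python3 - <<'E'
from h import *
o=snap("wB3"); im=cv2.imread("pics/wB3.png")
fit("B",o,im,o["position"][0],o["position"][1],o["position"][2]-.0225); to(.612,-.016,.0395)
for P in [(.612,-.016,.017),(.609,.069,.017)]: print(P,wproj(o,P))
E
```

```text
t: 19.35
position: [0.6132, -0.0141, 0.1623]
t: 19.73
position: [0.6105, -0.0162, 0.1182]
B [ 0.6085 -0.0151] corner deg mod60 5.5 IoU 0.985
B [ 0.6084 -0.015 ] corner deg mod60 5.2 IoU 0.984
shift(cur axes) [-0.0002  0.0008  0.0798] spin 0.0 yang 34.0 pos [ 0.6113 -0.0163  0.1193] t 19.775 w 0.0427 gf 42.1 F [-0.1 -0.6 -1.8]
 shift(after spin) [-0.0002  0.0007  0.0798]
(0.612, -0.016, 0.017) [279.62265912 210.86291861]
(0.609, 0.069, 0.017) [339.73337834 119.40321901]
```

View pics/wB3.png

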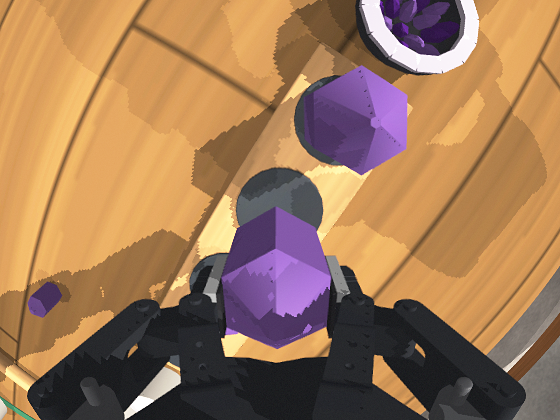

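Disc2 is at about (279.5,209.5), against a prediction of (279.6,210.9). I'll lower B.

```bash
python3 -m creep '[[-0.0008,0.0014,0.03,0,0.3],[0,0,0.03,0,0.3],[0,0,0.015,0,0.3],[0,0,0,0,0.3],[0,0,0,0,0.3]]'|sed -n '2p;4p'
python3 -m creep '[[0,0,0.002,0,0.3],[0,0,0,0,0.3]]'|sed -n '2p;4p'
python3 -m creep '[[0,0,0.001,0,0.3],[0,0,0,0,0.3]]'|sed -n '2p;4p'
```

```text
position: [0.6143, -0.016, 0.0461]
force: [1.0, -0.1, -1.7]
position: [0.6138, -0.0159, 0.0433]
force: [-0.0, 0.5, -2.9]
position: [0.6135, -0.0159, 0.0419]
force: [0.7, -0.5, -2.3]
```

```bash
python3 -m creep '[[0,-0.0005,0.001,0,0.3],[0,0,0,0,0.3]]'|sed -n '2p;4p'
python3 -m creep '[[0,0,0.0007,0,0.3],[0,0,0,0,0.3]]'|sed -n '2p;4p'
python3 -m creep '[[0,0,0.0007,0,0.3],[0,0,0,0,0.3]]'|sed -n '2p;4p'
```

```text
position: [0.613, -0.0162, 0.0408]
force: [0.2, -0.5, -2.4]
position: [0.6131, -0.0162, 0.0402]
force: [-1.3, -0.5, -2.7]
position: [0.6132, -0.0162, 0.0401]
force: [-3.5, -0.3, 9.0]
```

```bash
python3 -m creep '[[0,0,0,0,0.5],[0,0,0,0,0.8],[0,0,0,0,0.8],[0,0,-0.03,0,0.8],[0,0,-0.05,0,0.8]]'|sed -n '2p;4,5p'
python3 -m creep '[[0,0,-0.04,0,0.8],[0,0,0,0,0.8]]'|head -2
python3 - <<'E'
from h import *
o=snap("wB4"); im=cv2.imread("pics/wB4.png")
fit("B",o,im,.612,-.016,.017);fit("A",o,im,.608,.07,.017);fit("D",o,im,.455,-.245,0); to(.454,-.245,.13,0)
E
```

```text
position: [0.6121, -0.016, 0.119]
force: [0.4, -0.1, 0.1]
grip_width: 0.0683
t: 22.52
position: [0.6149, -0.0164, 0.1626]
B [ 0.6109 -0.015 ] corner deg mod60 5.0 IoU 0.985
B [ 0.6109 -0.015 ] corner deg mod60 5.1 IoU 0.985
A [0.608  0.0702] corner deg mod60 5.3 IoU 0.986
A [0.6081 0.0702] corner deg mod60 5.3 IoU 0.985
D [ 0.454  -0.2465] corner deg mod60 9.2 IoU 0.956
D [ 0.4542 -0.2463] corner deg mod60 10.0 IoU 0.955
shift(cur axes) [-0.1001 -0.2605  0.0303] spin 0.594 yang 34.0 pos [ 0.6138 -0.0163  0.1606] t 22.575 w 0.0683 gf 0.0 F [-0.2 -0.3 -0.6]
 shift(after spin) [-0.2287 -0.1598  0.0306]
```

```bash
python3 -m creep '[[-0.02,-0.052,0,0,0.7],[-0.02,-0.052,0,0,0.7],[-0.02,-0.052,0,0,0.7],[-0.02,-0.052,0,0,0.7],[-0.02,-0.052,0.02,0,0.7]]'|head -2
python3 -m creep '[[0,0,0.02,0,0.7],[0,0,0,0,0.7]]'|head -2
python3 - <<'E'
from h import *
o=snap("wD"); im=cv2.imread("pics/wD.png")
fit("D",o,im,.455,-.246,0); to(.455,-.2465,.005,40)
E
```

```text
t: 23.2
position: [0.4527, -0.2459, 0.1391]
t: 23.45
position: [0.4521, -0.2441, 0.1176]
D [ 0.455  -0.2451] corner deg mod60 16.5 IoU 0.951
D [ 0.455  -0.2451] corner deg mod60 16.6 IoU 0.948
shift(cur axes) [-0.0035  0.0004  0.1135] spin -0.104 yang 34.0 pos [ 0.453  -0.244   0.1185] t 23.5 w 0.06 gf 0.0 F [-0.4  0.9 -0.4]
 shift(after spin) [-3.200e-03 -1.000e-04  1.135e-01]
```

```bash
python3 -m creep '[[0,0,0,-0.11,0.65],[0,0,0,-0.11,0.65],[-0.0029,0.0013,0.04,0,0.65],[0,0,0,0,0.65]]'|head -2
python3 - <<'E'
from h import *
o=snap("wD2"); im=cv2.imread("pics/wD2.png")
fit("D",o,im,.455,-.246,0); to(.456,-.245,.005,46.5)
E
```

```text
t: 24.0
position: [0.4561, -0.2443, 0.0783]
D [ 0.4554 -0.2452] corner deg mod60 19.7 IoU 0.952
D [ 0.4554 -0.2452] corner deg mod60 19.6 IoU 0.951
shift(cur axes) [ 0.0001 -0.0006  0.0745] spin 0.003 yang 46.7 pos [ 0.4566 -0.2447  0.0795] t 24.05 w 0.0553 gf 0.0 F [-0.3  0.3  0. ]
 shift(after spin) [ 0.0002 -0.0006  0.0745]
```

View pics/wD2.png

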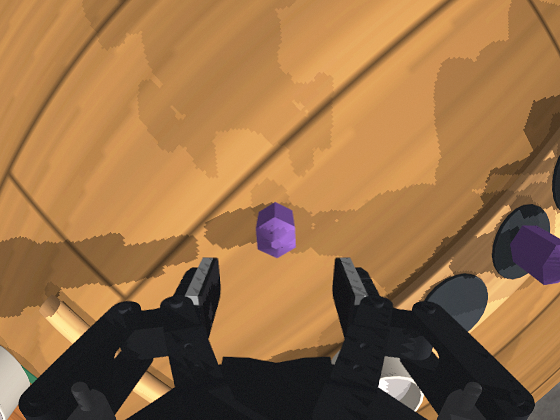

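```bash
python3 -m creep '[[0,-0.0003,0.04,-0.03,0.65],[0,0,0.025,0,0.65],[0,0,0.007,0,0.65],[0,0,0,0,0.4],[0,0,0,0,0.1]]' 25 | sed -n '2p;5p'
python3 -m creep '[[0,0,0,0,0.1],[0,0,0,0,0.1],[0,0,0,0,0.1],[0,0,0,0,0.1],[0,0,-0.003,0,0.1]]'
python3 -m creep '[[0,0,-0.03,0,0.1],[0,0,-0.05,0,0.1],[0,0,-0.05,0,0.1],[0,0,-0.01,0,0.1],[0,0,0,0,0.1]]'|sed -n '2p;4,6p'
python3 -c "
from h import *
to(.617,-.185,.154)"
```

```text
position: [0.4571, -0.2462, 0.0088]
grip_width: 0.0236
t: 25.3
position: [0.4568, -0.2461, 0.0114]
ee_rot: [[-0.747, 0.664, 0.001], [0.664, 0.747, -0.001], [-0.001, 0.0, -1.0]]
force: [0.1, 0.2, -1.6]
grip_width: 0.0236
grip_force: 24.7
position: [0.4566, -0.2459, 0.1512]
force: [0.3, 1.0, -0.7]
grip_width: 0.0236
grip_force: 24.7
shift(cur axes) [-0.0794  0.1521 -0.0027] spin 0.0 yang 48.4 pos [ 0.4566 -0.2459  0.1512] t 25.925 w 0.0236 gf 24.7 F [ 0.3  1.  -0.7]
 shift(after spin) [-0.0794  0.1521 -0.0028]
```

```bash
python3 -m creep '[[-0.016,0.0304,0,0,0.1],[-0.024,0.0456,0,0,0.1],[-0.024,0.0456,0,0,0.1],[-0.0154,0.0305,0,0,0.1],[0,0,0,0,0.1]]'|head -2
python3 -m creep '[[0,0,0.03,0,0.1],[0,0,0.02,0,0.1],[0,0,0,0,0.1]]'|head -2
python3 - <<'E'
from h import *
o=snap("wD3"); im=cv2.imread("pics/wD3.png")
fit("D",o,im,o["position"][0],o["position"][1],o["position"][2]-.0085); to(.617,-.1855,.0255)
for P in [(.617,-.1855,.017),(.6145,-.101,.017)]: print(P,wproj(o,P))
E
```

```text
t: 26.55
position: [0.6179, -0.1835, 0.1482]
t: 26.92
position: [0.6146, -0.1846, 0.098]
D [ 0.6123 -0.1839] corner deg mod60 19.1 IoU 0.981
D [ 0.6123 -0.1838] corner deg mod60 20.7 IoU 0.981
shift(cur axes) [-0.0017  0.0006  0.0739] spin 0.0 yang 48.3 pos [ 0.6156 -0.1849  0.0994] t 26.975 w 0.0235 gf 24.8 F [-0.1  0.6 -0.9]
 shift(after spin) [-0.0015  0.0005  0.0739]
(0.617, -0.1855, 0.017) [278.93683201 221.94127453]
(0.6145, -0.101, 0.017) [366.0128702  143.97786197]
```

View pics/wD3.png

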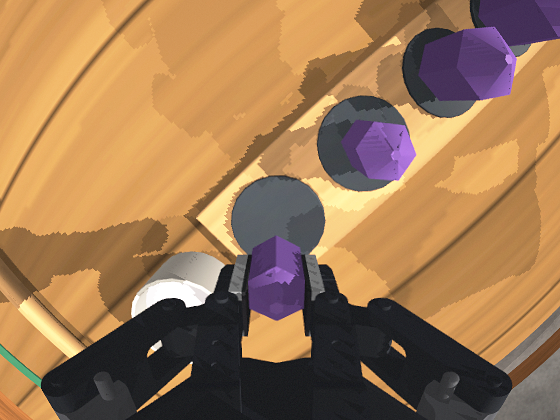

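Disc4 is at about (278,221), as predicted. I'll lower D.

```bash
python3 -m creep '[[-0.0022,0.0006,0.03,0,0.1],[0,0,0.03,0,0.1],[0,0,0.009,0,0.1],[0,0,0,0,0.1],[0,0,0,0,0.1]]'|sed -n '2p;4p'
python3 -m creep '[[0,0,0.002,0,0.1],[0,0,0,0,0.1]]'|sed -n '2p;4p'
python3 -m creep '[[0,0,0.001,0,0.1],[0,0,0,0,0.1]]'|sed -n '2p;4p'
python3 -m creep '[[0,0,0.0007,0,0.1],[0,0,0,0,0.1]]'|sed -n '2p;4p'
```

```text
position: [0.6195, -0.1863, 0.0328]
force: [-0.4, 1.0, -0.5]
position: [0.619, -0.186, 0.0299]
force: [-0.0, 0.3, 0.2]
position: [0.6188, -0.1859, 0.0284]
force: [-0.8, -0.8, -0.2]
position: [0.6188, -0.1859, 0.0277]
force: [0.2, 0.6, -0.6]
```

```bash
python3 -m creep '[[0.0005,-0.0007,0.0007,0,0.1],[0,0,0,0,0.1]]'|sed -n '2p;4p'
python3 -m creep '[[0,0,0.0006,0,0.1],[0,0,0,0,0.1]]'|sed -n '2p;4p'
python3 -m creep '[[0,0,0.0006,0,0.1],[0,0,0,0,0.1]]'|sed -n '2p;4p'
```

```text
position: [0.6179, -0.1861, 0.027]
force: [-0.2, 0.4, -0.8]
position: [0.618, -0.1861, 0.0264]
force: [0.1, 0.3, -0.4]
position: [0.6181, -0.1861, 0.0259]
force: [0.3, 0.2, -1.1]
```

```bash
python3 -m creep '[[0,0,0.0006,0,0.1],[0,0,0,0,0.1]]'|sed -n '2p;4p'

```

```text
position: [0.6181, -0.1861, 0.0258]
force: [-2.1, 1.6, 10.0]
```

D is in contact. Release, rise, back off and look.

```bash
python3 -m creep '[[0,0,0,0,0.3],[0,0,0,0,0.5],[0,0,0,0,0.5],[0,0,-0.03,0,0.5],[0,0,-0.05,0,0.5]]'|sed -n '2p;4,5p'
python3 -m creep '[[0,0,-0.05,0,0.5],[0,0,-0.05,0,0.5],[0.01,-0.05,0,0,0.5],[0.01,-0.05,0,0,0.5],[0,0,0,0,0.5]]'|head -2
python3 - <<'E'
from h import *
o=snap("wE"); im=cv2.imread("pics/wE.png")
for n,x,y in [("A",.608,.07),("B",.611,-.015),("C",.614,-.101),("D",.617,-.185)]: fit(n,o,im,x,y,.017)
t=cv2.cvtColor(camera("top"),cv2.COLOR_RGB2BGR)[150:300,190:450]; s=cv2.cvtColor(camera("scene"),cv2.COLOR_RGB2BGR)[80:330,130:480]
a=cv2.resize(t,(780,300)) if 0 else cv2.resize(t,None,fx=1.9,fy=1.9)
b=cv2.resize(s,(400,285)); h=np.zeros((300,400,3),np.uint8);h[:285]=b
w=np.zeros((300,400,3),np.uint8);a=cv2.resize(t,(400,231));w[:231]=a
cv2.imwrite("pics/end.png",np.hstack([w,h]))
E
```

```text
position: [0.617, -0.1857, 0.1046]
force: [0.9, -0.0, 0.9]
grip_width: 0.0429
t: 30.6
position: [0.5343, -0.2492, 0.2055]
A [0.6086 0.0713] corner deg mod60 5.7 IoU 0.551
A [0.6086 0.0713] corner deg mod60 5.6 IoU 0.551
B [ 0.611  -0.0143] corner deg mod60 2.3 IoU 0.443
B [ 0.611  -0.0143] corner deg mod60 2.4 IoU 0.443
C [ 0.6147 -0.1003] corner deg mod60 43.3 IoU 0.968
C [ 0.6146 -0.1006] corner deg mod60 42.5 IoU 0.966
D [ 0.6159 -0.185 ] corner deg mod60 19.3 IoU 0.983
D [ 0.6162 -0.185 ] corner deg mod60 16.7 IoU 0.981
```

View pics/end.png

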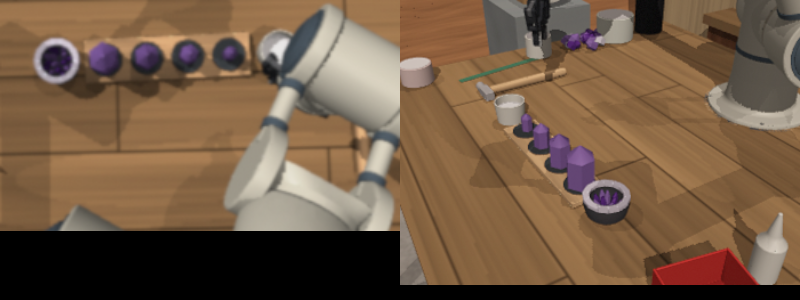

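All four stand upright and centred in order from geode to tub, with the arm clear and the hammer, bottle and basin untouched.

```bash
python3 -c "
from cell import *
print(hand_in())"
```

```text
the job is handed in; nothing more can be done
None
```

All four amethyst points now stand upright near the middle of their slate discs (about 2 mm off at most), largest by the geode down to smallest by the tub, released and handed in at about 31 s, with the hammer, bottle and basin untouched.

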